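# Reset the tripped way of the bench power console

## Task

One of the three ways on the sloping power console has tripped: its round reset button has popped up. Press that way's rocker switch off (near half down), then push its reset button in until it latches fully home, then press the same rocker on again (far half down). Only press: leave the other two ways as they are and do not shift the sleeve, bush, screwdriver or hex key that lie about.

Things in the scene. Friction and masses are not known exactly. Their poses are not given: they have to be found in the camera images.
- power_console: Grey sloping power console screwed to the bench, 252 mm wide (y), 150 deep (x); 4 lugs reach 20 mm out at the sides. Origin: centre of underside; x away from robot, z up. Its face rises 15 degrees along x, from 36 mm high in front to 76 at the back; outward normal (-0.259, 0, 0.966). Three equal ways side by side at y = 75, 0, -75 mm, order varies: a tripped, b on, c spare and off.
- rocker_a (a joint): Rocker of the tripped way, rad: black shallow V, 44 mm long up the slope, 26 wide, on a cross pin 5.5 mm above the face, 28 mm downhill of its middle. +0.14 on: far (uphill) half, with a white bar, pressed in parallel to the face, near half standing up 6 mm at its end. -0.14 off: the reverse. Starts on. About 5 N at 15 mm from the pin snaps it over; it stays.
- rocker_a_far (a point): Middle of the top of rocker a's far half (press: on), 15 mm uphill of the pin; moves with it, 4 mm along the face's normal from raised to pressed in. The bezel round the rocker is 4.5 mm high, 1 mm lower than a pressed-in half.
- rocker_a_near (a point): Middle of the top of rocker a's near half, towards the robot (press: off), 15 mm downhill of the pin; moves with it, 4 mm from raised to pressed in.
- button_a (a joint): Reset button of the tripped way, m: 0 popped out (start), 0.008 fully home. Moves along the face's inward normal; takes about 5 N at first, snaps in past half way and stays in.
- button_a_top (a point): Centre of the top of reset button a: black cap 18 mm across on a bare metal shaft, in a hexagon nut 28 mm across, 40 mm uphill of the face's middle. Its top stands 17.5 mm above the face popped, 9.5 mm home, which is 4 mm above the nut.
- rocker_b (a joint): Rocker of the healthy way that is on (+0.14); leave it.
- button_b (a joint): Reset button of way b, m, home (0.008); leave it.
- rocker_c (a joint): Rocker of the spare way that is off (-0.14); leave it.
- button_c (a joint): Reset button of way c, m, home (0.008); leave it.
- rocker_b_far (a point): Middle of the top of way b's far rocker half, 15 mm uphill of its pin.
- rocker_c_far (a point): Middle of the top of way c's far rocker half, 15 mm uphill of its pin.
- sleeve: Loose steel sleeve, 42 mm across and 42 mm high, standing beside the console; origin at the centre of its underside. Leave it.
- brass_bush: Loose brass bush, 33 mm across and 30 mm high, standing beside the console; origin at the centre of its underside. Leave it.
- driver_red: Loose screwdriver with a red handle, 204 mm long, 28 mm high, lying in front of the console; origin at the centre of its underside. Leave it.
- hex_key_8: Loose black hex key, 114 x 38 mm, 8 mm thick, lying behind the console; origin at the centre of its underside. Leave it.

How it is judged:
By the outcome, as a careful person would: the job done as asked, in the order asked, and still so for the second after the job is handed in, with the robot touching nothing.
It also fails if it takes over 35 s, if anything falls off the work surface, if the arm or the gripper's body presses on something with over 40 N, if the wrist force passes 120 N, or if a joint passes its speed limit or range.

## Robot

A 6-joint arm with a two-finger parallel gripper is mounted at the origin on a cart in front of the work surface, level with it; the furniture and walls round the work are solid. World frame = base frame: x ahead of the robot, y to its left, z up, the work surface at z = 0. Lengths are in mm, angles in rad, forces in N, time in s.
With the tool pointing down it reaches from about 350 to 975 mm from the base axis. Payload 7.1 kg.
Tool frame: the origin (TCP) lies on the front face of the gripper's body, between the roots of the fingers; the fingertips stand 80 mm ahead of it and the grasp point (between the pads) lies 61 mm ahead of it (env.tips_ahead is the distance from the TCP to the fingertips, in mm); z points along the fingers, y is the line along which they close (so a half turn about z gives the same grasp; the last joint's range is limited). The gripper opens to 88 mm and grips with 3 to 60 N. Pads are 20 mm wide; open, the fingers measure 115 mm over their backs; the gripper's body (75 mm by 178 mm) begins 61 mm behind the grasp point.
Start: joints at [-1.259, 0.423, 1.63, -0, 1.089, -0.019], TCP at [203.017, -591.092, 302.675] pointing down, gripper open.
Joint ranges: [-3, 3], [-0.9, 2.11], [0.09, 2.58], [-1.31, 4.45], [0.11, 2.69], [-2.54, 2.54]. Speed limits (rad/s): [2.39, 2.39, 3.01, 3.14, 3.14, 3.14].

## Interface

Orientations are given as a unit quaternion [x, y, z, w].
In Python, from station import env, set_gripper, viewer, workorder gives the robot as it stands. Calls block until the motion is done:
- env.reach(position, orientation): joint-space move of the TCP to a pose.
- env.move_l(position, rot=None, rate=150, f_stop=None): straight line of the TCP; rot=None keeps the orientation; rate is the mean speed in mm/s. With f_stop (N) it stops when the force on the tool has changed by that much, and returns True; else False.
- env.move_joints(angles): joint-space move.
- set_gripper(opening): finger opening in mm; the grip force is fixed at half the most; returns when the fingers have stopped.
- env.hold(seconds).
- env.ik(position, orientation): joint angles nearest the present ones, or None.
- env.read_state(): the state.
- viewer.camera(name): name is "scene" or "top"; returns the picture (420x560x3 uint8, blue, green, red); there is no depth.
- viewer.camera_params(name): a dict with "fx", "fy", "cx", "cy" (pixels), "pose" (4x4, takes a point from camera to world coordinates). Camera axes: x right, y up, looking along -z (the intrinsics and any distortion apply to the point x, -y, -z); pixel columns grow to the right and rows downward; lengths in mm; the calibration is good to about 2 mm. A picture is of the moment at which its call begins. camera_params takes no time and is no camera call.
A pose or a line that the arm cannot do raises env.IKError and nothing moves.
- workorder.sign_off(): hands the job in; it is judged then, once.
The state is a dict: "time_s": time; "qpos": joint angles; "dq": joint speeds; "tau": joint torques, N m; "tool_pos": TCP position; "orientation": TCP orientation; "force": force on the tool from outside, world axes, zero at the start; "wrist_torque": the same for the moment, N m; "width": finger opening in mm; "grip_force": force on a finger pad.
Only numpy, scipy, OpenCV 4.12 (cv2) and the standard library are available. Lean on these libraries where they do the work, as an engineer would, in place of code of your own. Each camera call takes 0.05 s, during which the arm holds its last target. There are 200 camera calls.

## Working session

There is one attempt and no reset: what is moved stays moved. The work goes in short steps, each a Python script; the robot and the scene stay as the last script left them, time stands still between calls to the robot, and variables do not carry over. Pictures are saved under pics/ and viewed, at most 10 in all, crops included, and the job is handed in when it is done.

```bash
mkdir -p pics; ls; python3 - <<'E'
from station import env, viewer
import cv2, numpy as np
for n in ("scene","top"):
    im=viewer.camera(n); cv2.imwrite(f"pics/{n}0.png",im)
    p=viewer.camera_params(n); print(n,{k:(np.round(v,3).tolist() if k=='pose' else v) for k,v in p.items()})
print(env.tips_ahead, env.read_state())
E
```

```text
pics
scene {'fx': 466.8635338845232, 'fy': 466.8635338845232, 'cx': 276.39907602174134, 'cy': 213.36140318319235, 'pose': [[-0.621, 0.5, -0.603, -60.843], [-0.784, -0.406, 0.47, 603.941], [-0.01, 0.765, 0.644, 744.517], [0.0, 0.0, 0.0, 1.0]]}
top {'fx': 534.7916036326912, 'fy': 534.7916036326912, 'cx': 280.98826877205516, 'cy': 220.71807210382568, 'pose': [[-0.018, 0.987, -0.161, 390.179], [-1.0, -0.016, 0.015, 124.561], [0.012, 0.161, 0.987, 973.02], [0.0, 0.0, 0.0, 1.0]]}
80.0 {'time_s': 0.1, 'qpos': array([-1.25899559e+00,  4.23805369e-01,  1.63060965e+00,  3.89490595e-05,
        1.08859433e+00, -1.89881580e-02]), 'dq': array([ 2.84438467e-04, -6.04226569e-04, -3.16376516e-03, -5.60812999e-04,
       -7.45597273e-05, -1.50853242e-04]), 'tau': array([-1.31409077e-03, -5.45616603e+01, -2.74325985e+01,  6.44627027e-02,
        1.88908051e-02, -4.70894884e-05]), 'tool_pos': array([ 202.91162392, -590.72937163,  301.95532467]), 'orientation': array([ 9.86354731e-01,  1.64632448e-01, -8.62729959e-05, -7.03282847e-04]), 'force': array([-0.48525414, -0.12336568,  0.30488488]), 'wrist_torque': array([-0.00069562,  0.03251035,  0.00774325]), 'grip_force': 0.0, 'width': 87.95003347034384}
```

View pics/scene0.png

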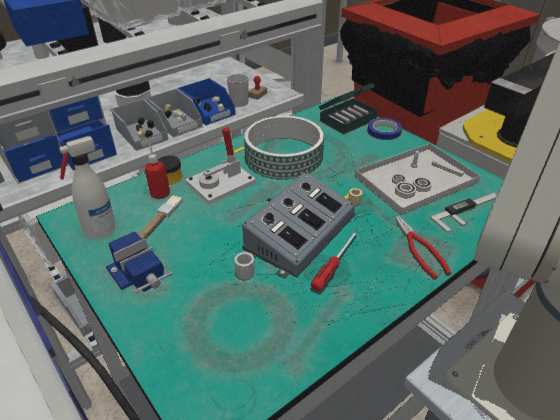

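View pics/top0.png

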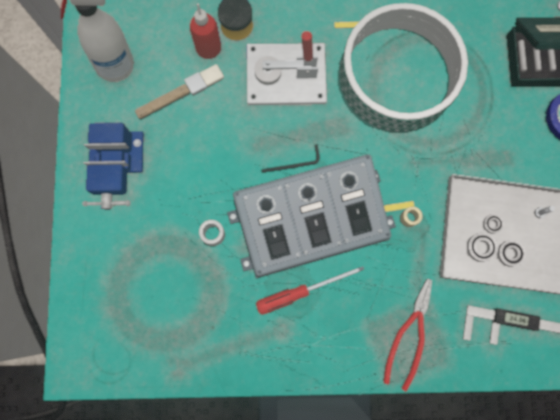

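The console is yawed, at about (312,215) in the top view and (298,222) in the scene view. I'll enlarge both crops to identify the tripped way.

```bash
python3 - <<'E'
import cv2, numpy as np
a=cv2.imread("pics/top0.png")[145:285,220:405]; b=cv2.imread("pics/scene0.png")[170:285,235:365]
cv2.imwrite("pics/top_c.png",cv2.resize(a,None,fx=4.2,fy=4.2,interpolation=cv2.INTER_CUBIC))
cv2.imwrite("pics/scene_c.png",cv2.resize(b,None,fx=5,fy=5,interpolation=cv2.INTER_CUBIC))
E
```

```text
(no output)
```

View pics/top_c.png

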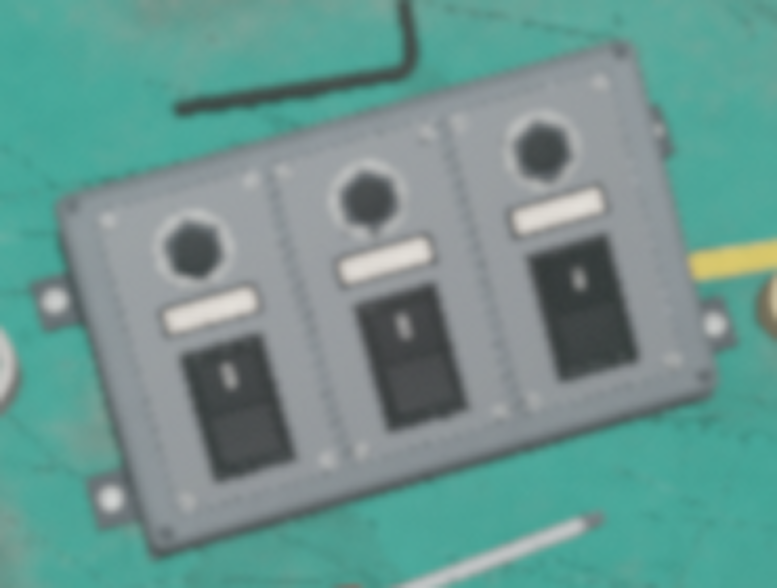

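View pics/scene_c.png

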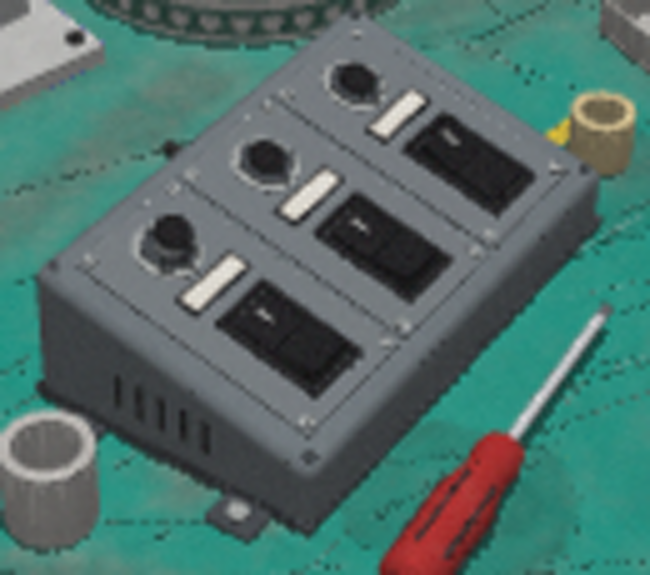

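The left way (console y=+75) is the tripped one: its cap stands proud at about pixel (269,217) in the scene view and (266,204) in the top view. Next I'll fit the console pose to the dark rocker and button blobs and the white labels in both views.

```bash
cat > loc.py <<'E'
import cv2, numpy as np
from station import viewer
from scipy.optimize import least_squares
S,C=np.sin(np.pi/12),np.cos(np.pi/12)
def local(u,y,h): return np.array([u*C-h*S, y, 56+u*S+h*C])
def world(p,q):
    c,s=np.cos(q[2]),np.sin(q[2]); return np.array([q[0]+c*p[0]-s*p[1], q[1]+s*p[0]+c*p[1], p[2]])
def proj(P,n):
    k=viewer.camera_params(n); T=np.linalg.inv(k["pose"]); x,y,z=T[:3,:3]@P+T[:3,3]
    return np.array([k["cx"]+k["fx"]*x/-z, k["cy"]+k["fy"]*-y/-z])
def blobs(mask,lo,hi):
    n,l,st,c=cv2.connectedComponentsWithStats(mask.astype(np.uint8))
    return [(c[i],st[i,4]) for i in range(1,n) if lo<=st[i,4]<=hi]
E
python3 - <<'E'
from loc import *
roi={"top":(145,285,220,405),"scene":(170,285,235,365)}
for n,(a,b,c,d) in roi.items():
    im=cv2.resize(cv2.imread(f"pics/{n}0.png")[a:b,c:d],None,fx=4,fy=4,interpolation=cv2.INTER_CUBIC)
    mx=im.max(2)
    for nm,m in (("dark",mx<75),("white",im.min(2)>185)):
        for p,s in blobs(m,150,20000):
            print(n,nm,np.round((p+.5)/4-.5+[c,a],2),s/16)
E
```

```text
top dark [349.56 181.64] 29.0
top dark [308.43 194.34] 13.0
top dark [358.47 218.1 ] 466.8125
top dark [266.1  207.51] 12.75
top dark [316.99 228.21] 308.125
top dark [275.42 239.57] 286.3125
top white [352.57 194.77] 89.0
top white [311.41 206.52] 91.25
top white [269.92 218.36] 91.5
top white [220.51 231.33] 17.8125
top white [246.04 263.38] 10.875
top white [342.13 275.47] 36.125
top white [322.06 283.14] 9.375
scene dark [280.6  172.96] 105.875
scene dark [305.89 186.02] 48.25
scene dark [328.5  202.32] 258.9375
scene dark [287.88 201.6 ] 51.3125
scene dark [311.17 218.97] 291.0
scene dark [269.28 217.76] 70.125
scene dark [292.45 237.28] 329.9375
scene dark [331.75 275.41] 28.8125
scene dark [281.58 275.22] 13.6875
scene white [314.23 192.2 ] 26.0625
scene white [296.44 208.46] 31.375
scene white [277.14 226.05] 35.875
scene white [345.46 245.18] 26.75
```

```bash
cat > fit.py <<'E'
from loc import *
roi={"top":(145,285,220,405),"scene":(170,285,235,365)}; th={"top":95,"scene":72}; wh={"top":185,"scene":170}
seed={"top":{"r":[(275,239.5),(317,228),(358.5,217)],"b":[(266,205),(307.6,192.5),(349,181)],"l":[(270,218.4),(311.4,206.5),(352.6,194.8)]},
"scene":{"r":[(292.5,237.3),(311.2,219),(328.5,202.3)],"b":[(269.3,217),(287.9,201.6),(305.9,186)],"l":[(277.1,226),(296.4,208.5),(314.2,192.2)]}}
def measure(img):
    obs=[]
    for n,(a,b,c,d) in roi.items():
        im=cv2.resize(img[n][a:b,c:d],None,fx=4,fy=4,interpolation=cv2.INTER_CUBIC)
        D=blobs(cv2.morphologyEx((im.max(2)<th[n]).astype(np.uint8),cv2.MORPH_CLOSE,np.ones((9,9))),150,20000); W=blobs(im.min(2)>wh[n],150,20000)
        for k in "rbl":
            for i,s in enumerate(seed[n][k]):
                c0,ar=min((((p+.5)/4-.5+[c,a],s2/16) for p,s2 in (W if k=="l" else D)),key=lambda t:np.hypot(*(t[0]-s)))
                if np.hypot(*(c0-s))<3.5: obs.append((n,k,i,c0,ar))
                else: print("miss",n,k,i)
    return obs
def pt(k,i,ul):
    y=75-75*i
    return local(-28,y,5) if k=="r" else local(40,y,17.5 if i==0 else 9.5) if k=="b" else local(ul,y,1)
E
python3 - <<'E'
from fit import *
obs=measure({n:cv2.imread(f"pics/{n}0.png") for n in roi})
def run(cams,skip=True):
    o=[t for t in obs if t[0] in cams and not (skip and t[1:3]==("b",0))]
    f=lambda q:np.concatenate([proj(world(pt(k,i,q[3]),q),n)-p for n,k,i,p,_ in o])
    r=least_squares(f,[500,60,0.25,10],loss="soft_l1"); return r.x,r.fun
for cams in (["top"],["scene"],["top","scene"]): print(cams,np.round(run(cams)[0],3),np.round(np.sqrt(np.mean(run(cams)[1]**2)),2))
q=run(["top","scene"])[0]; np.save("q.npy",q)
for n,k,i,p,ar in obs: print(n,k,i,np.round(p-proj(world(pt(k,i,q[3]),q),n),2),ar)
E
```

```text
['top'] [5.50418e+02 5.48250e+01 2.66000e-01 1.40170e+01] 0.23
['scene'] [5.49042e+02 5.79370e+01 2.67000e-01 1.48650e+01] 0.58Traceback (most recent call last):
  File "<stdin>", line 7, in <module>
  File "<stdin>", line 6, in run
    return func(*args, **kwargs)
    vector_fun = VectorFunction(
        fun_wrapped,
    ...<6 lines>...
        workers=workers
    )
    self._update_fun()
    ~~~~~~~~~~~~~~~~^^
    self.f = self.fun_wrapped(xp_copy(self.x))
             ~~~~~~~~~~~~~~~~^^^^^^^^^^^^^^^^^
    return np.atleast_1d(self.fun(x))
                         ~~~~~~~~^^^
    return self.f(x, *self.args, **self.kwargs)
           ~~~~~~^^^^^^^^^^^^^^^^^^^^^^^^^^^^^^
  File "<stdin>", line 5, in <lambda>
  File "loc.py", line 9, in proj
    k=viewer.camera_params(n); T=np.linalg.inv(k["pose"]); x,y,z=T[:3,:3]@P+T[:3,3]
ValueError: time passes only in moves, steps and waits
```

```bash
sed -i 's/^def proj/CAM={n:viewer.camera_params(n) for n in ("top","scene")}\nfor k in CAM.values(): k["T"]=np.linalg.inv(k["pose"])\ndef proj/; s/k=viewer.camera_params(n); T=np.linalg.inv(k\["pose"\])/k=CAM[n]; T=k["T"]/' loc.py
cat >> fit.py <<'E'
def fit(obs,cams=("top","scene")):
    o=[t for t in obs if t[0] in cams and t[1:3]!=("b",0)]
    f=lambda q:np.concatenate([proj(world(pt(k,i,q[3]),q),n)-p for n,k,i,p,_ in o])
    return least_squares(f,[550,56,0.266,14],loss="soft_l1").x
E
cat > act.py <<'E'
from loc import local, world
from station import env, set_gripper
import numpy as np
from scipy.spatial.transform import Rotation as R
q=np.load("q.npy")
def quat(sign):
    n=world(local(0,0,1),q)-world(local(0,0,0),q); y=sign*np.array([-np.sin(q[2]),np.cos(q[2]),0]); z=-n
    return R.from_matrix(np.c_[np.cross(y,z),y,z]).as_quat()
def tcp(u,h): return world(local(u,75,h+env.tips_ahead),q)
E
python3 - <<'E'
from fit import *
obs=measure({n:cv2.imread(f"pics/{n}0.png") for n in roi})
q=fit(obs); np.save("q.npy",q); print(np.round(q,3))
for n,k,i,p,ar in obs: print(n,k,i,np.round(p-proj(world(pt(k,i,q[3]),q),n),2),ar)
from act import *
for s in (1,-1):
    for u,h in ((-44,40),(-44,5),(40,40),(40,9)): 
        j=env.ik(tcp(u,h),quat(s)); print(s,u,h,np.round(tcp(u,h),1),None if j is None else np.round(j,2))
E
```

```text
[5.50441e+02 5.55280e+01 2.66000e-01 1.42130e+01]
top r 0 [0.4  0.03] 559.875
top r 1 [0.29 0.07] 556.4375
top r 2 [ 0.1  -0.03] 561.25
top b 0 [0.27 0.14] 83.375
top b 1 [0.22 0.06] 80.1875
top b 2 [-0.09  0.2 ] 81.6875
top l 0 [0.78 0.01] 91.5
top l 1 [0.79 0.02] 91.25
top l 2 [0.84 0.03] 89.0
scene r 0 [-0.52  0.95] 331.125
scene r 1 [-0.65  0.97] 292.1875
scene r 2 [-0.72  1.01] 264.0
scene b 0 [-0.37  2.87] 72.3125
scene b 1 [-0.75  1.5 ] 50.1875
scene b 2 [-0.75  1.79] 48.0
scene l 0 [-0.15 -0.27] 40.625
scene l 1 [-0.16 -0.22] 36.1875
scene l 2 [-0.11 -0.24] 30.25
1 -44 40 [459.7 108.5 160.5] [ 0.2   0.39  2.18  0.06  0.31 -1.69]
1 -44 5 [468.5 110.9 126.7] [ 0.2   0.48  2.17  0.07  0.23 -1.71]
1 40 40 [538.  129.9 182.3] [ 0.21  0.44  2.    0.03  0.45 -1.66]
1 40 9 [545.8 132.  152.3] [ 0.21  0.5   1.99  0.04  0.39 -1.66]
-1 -44 40 [459.7 108.5 160.5] [0.2  0.39 2.18 0.06 0.31 1.45]
-1 -44 5 [468.5 110.9 126.7] [0.2  0.48 2.17 0.07 0.23 1.43]
-1 40 40 [538.  129.9 182.3] [0.21 0.44 2.   0.03 0.45 1.48]
-1 40 9 [545.8 132.  152.3] [0.21 0.5  1.99 0.04 0.39 1.48]
```

```bash
cat >> act.py <<'E'
def press(u,h_home,f=15,rate=25):
    env.move_l(tcp(u,h_home+14),rate=120)
    hit=env.move_l(tcp(u,h_home-3),rate=rate,f_stop=f)
    s=env.read_state(); O=tcp(u,0); n=tcp(u,1)-O
    print("u",u,"hit",hit,"tip h",round(float((s["tool_pos"]-O)@n),2),"F",np.round(s["force"],1),"t",round(s["time_s"],2))
    env.move_l(tcp(u,30),rate=80)
E
python3 - <<'E'
from act import *
set_gripper(0)
env.reach(tcp(-44,110),quat(-1))
print(env.read_state()["time_s"],env.read_state()["width"])
env.move_l(tcp(-44,30),rate=120)
press(-44,5.5)
from station import viewer; import cv2
cv2.imwrite("pics/s1.png",cv2.resize(viewer.camera("scene")[120:300,200:420],None,fx=3.3,fy=3.3,interpolation=cv2.INTER_CUBIC))
print(env.read_state()["time_s"])
E
```

```text
4.0833 0.40102428061724976
u -44 hit True tip h 5.28 F [-5.  -1.  14.7] t 5.73
6.25
```

View pics/s1.png

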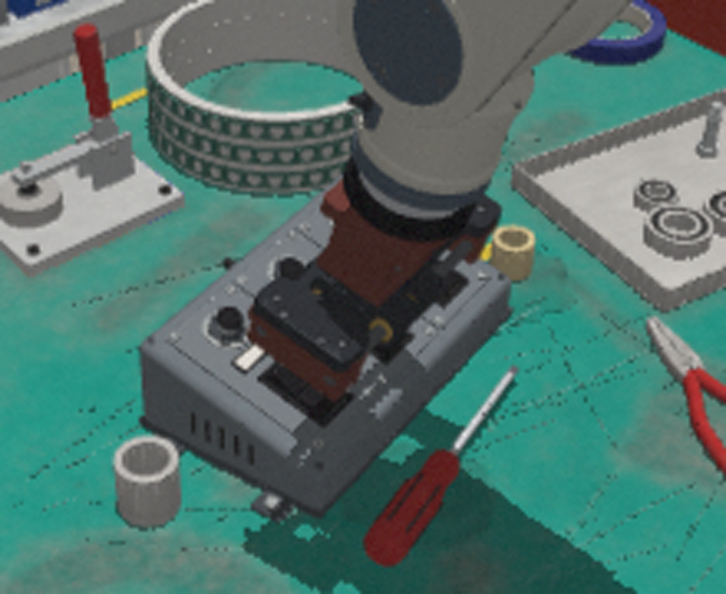

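The arm hides the rocker, but the tip reached 5.3 mm above the face at 15 N. That matches a pressed-in half (5.5 mm), so the rocker is off. Next is the button, then a retreat to look.

```bash
python3 - <<'E'
from act import *
env.move_l(tcp(40,32),rate=120)
press(40,9.5,f=22)
env.move_l(tcp(40,120),rate=150)
env.reach(tcp(-30,130)+[-40,-230,60],quat(-1))
from station import viewer; import cv2
im=viewer.camera("scene"); cv2.imwrite("pics/s2full.png",im)
cv2.imwrite("pics/s2.png",cv2.resize(im[170:285,235:365],None,fx=5,fy=5,interpolation=cv2.INTER_CUBIC))
cv2.imwrite("pics/t2full.png",viewer.camera("top"))
print(env.read_state()["time_s"])
E
```

```text
u 40 hit True tip h 9.21 F [-4.8 -0.7 13.8] t 7.95
10.2833
```

View pics/s2.png

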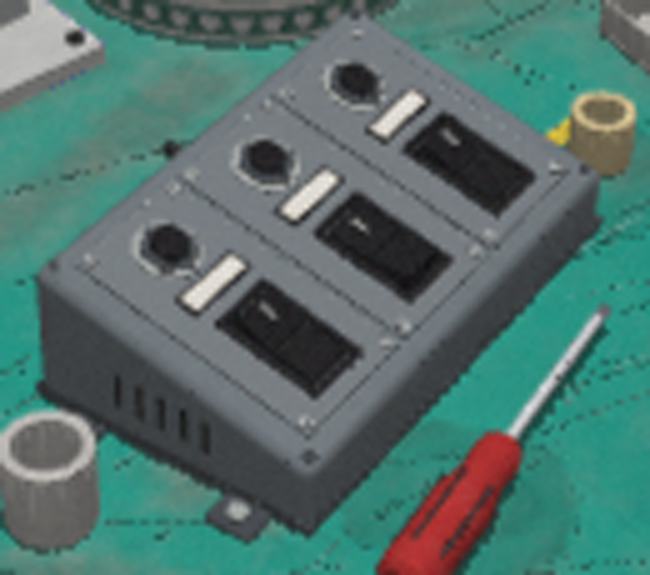

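The button cap now sits in its nut at crop (168,246), as on the other two ways. Rocker a's far half is raised, like the spare way's, so it is off. Now I'll press the far half.

```bash
python3 - <<'E'
from act import *
env.reach(tcp(-12,110),quat(-1))
env.move_l(tcp(-12,30),rate=120)
press(-12,5.5)
env.move_l(tcp(-12,120),rate=150)
env.reach(tcp(-30,130)+[-40,-230,60],quat(-1))
from station import viewer; import cv2
im=viewer.camera("scene"); cv2.imwrite("pics/s3full.png",im)
cv2.imwrite("pics/s3.png",cv2.resize(im[170:285,235:365],None,fx=5,fy=5,interpolation=cv2.INTER_CUBIC))
a=cv2.imread("pics/scene0.png").astype(int)
for n,r in (("rockers/console",(170,285,235,365)),("sleeve",(245,285,230,260)),("driver",(230,295,305,360)),("hexkey/bush",(185,210,340,365))):
    d=np.abs(im.astype(int)-a)[r[0]:r[1],r[2]:r[3]].max(2); ys,xs=np.nonzero(d>40); print(n,len(ys),(xs.min()+r[2],xs.max()+r[2],ys.min()+r[0],ys.max()+r[0]) if len(ys) else "")
print(env.read_state()["time_s"],np.round(env.read_state()["force"],1))
E
```

```text
u -12 hit True tip h 5.36 F [-4.3 -1.1 11.2] t 12.93
rockers/console 131 (np.int64(265), np.int64(355), np.int64(213), np.int64(284))
sleeve 0 
driver 114 (np.int64(310), np.int64(355), np.int64(234), np.int64(294))
hexkey/bush 0 
15.175 [ 0.1 -0.3 -0.1]
```

View pics/s3.png

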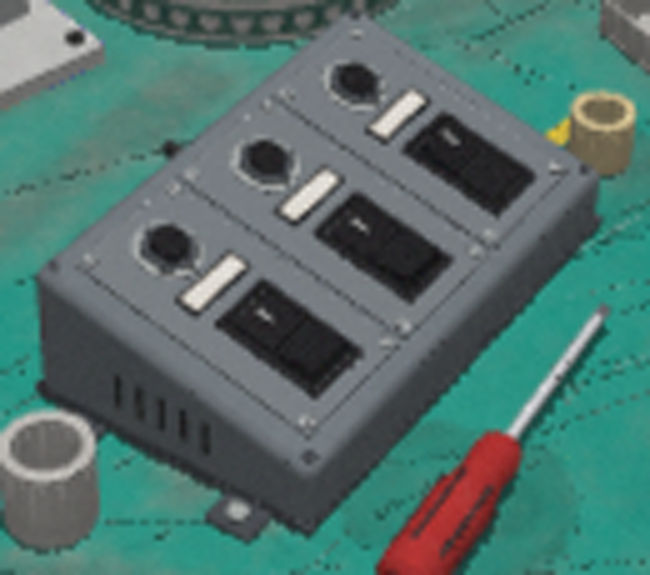

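Rocker a looks as it did at the start: bar at crop (263,316), far half pressed in. The button is still home. I'll check that the screwdriver hasn't moved, since its region showed some pixel differences, then sign off.

```bash
python3 - <<'E'
import cv2,numpy as np
from station import workorder
def red(f):
    im=cv2.imread(f)[225:300,300:362].astype(int); m=(im[...,2]-im[...,1]>60); y,x=np.nonzero(m); return np.array([x.mean(),y.mean()])
d=red("pics/s3full.png")-red("pics/scene0.png"); print(d)
if np.abs(d).max()<0.6: print(workorder.sign_off())
E
```

```text
[-0.48664539 -0.00859574]
the job is handed in; nothing more can be done
None
```

I pressed the tripped way's rocker (console y = +75 mm) off, pushed its reset button fully home, and pressed the rocker on again. The final picture shows the other two ways, sleeve, bush and screwdriver looking as they were (the hex key is mostly hidden there and wasn't checked separately), and I handed the job in at about 15 s.

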